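# Draw the guarded bolt of the tool locker with the hooked rod

## Task

Unbolt the tool locker: take the hooked rod from its rest, reach under the bar guard and over the bolt's upright tab, draw the bolt back with the hook as far as it goes, and keep it pulled against its stop at a steady 12 N or so for a full second. Never load the bolt with more than 18 N nor touch it with the arm or fingers. Then lay the rod back in both notches of its rest, hook down as it was, and let go, leaving the bolt drawn and the other things on the bench undisturbed.

Things in the scene. Friction and masses are not known exactly. Their poses are not given: they have to be found in the camera images.
- locker: Wooden tool locker, fixed. Origin on the bench below the shut bolt's tab, within 10 mm in x; x runs from the bay's open mouth (robot side) inwards. mm: base 18 thick (x -85..170, y +-100); bay cheeks, inner faces y +-82, x -85..60; over it a guard of 5 mm steel bars, underside z 130, top z 138; behind it a chest x 60..170, 90 high, with gouges on top up to z 112. Bench is z 0.
- bolt: Steel bolt, slides along the locker's x at y 0. Its tab: upright plate 44 wide (y), 5 thick, 40 tall, side lips turned back 9 mm to +x, 38 mm apart. Origin: mid top edge of the tab's rear (+x) face, 72 mm above the bench; locker's axes. Starts at locker x +10 to -22 mm; drawn (-x) it meets a rigid unseen stop somewhere from x -35 to -55 mm. Slides stiffly (4 N), stays put. Bar under it: top z 32.
- rod: Hooked rod, about 0.2 kg: square wooden handle 22 x 22 mm (own x -85..45 mm), then a steel shaft 8 mm thick along +x to x 195, there turned down (-z) as a hook 8 mm thick ending 30 mm below the axis. Origin: on the axis at the grip point, near the centre of mass. Starts level in its rest, hook down, origin 60 mm above the bench.
- hook_tip (a point): End of the rod's hook: in the rod's frame x 195, y 0, z -30 mm.
- rest: Wooden rest, fixed: base 240 x 50 x 12 mm, two notched uprights 16 mm thick. Origin on the bench under the rod's grip point, x towards the hook. Rear upright (x -72): notch for the handle 29 mm wide, floor z 49, walls to z 64. Front one (x 100): notch for the shaft 20 mm wide, floor z 56, walls to z 70. Rod in place: origin at (0, 0, 60) mm here, within 6 mm along x, same axes.
- mallet: Round wooden carver's mallet standing on its head, 80 mm across, 210 mm tall; bystander. Origin at the centre of its underside.
- tin: Empty metal tin, 72 mm across, 100 mm tall; bystander. Origin at the centre of its underside.
- blank: Rough wooden carving blank 120 x 60 x 80 mm; bystander. Origin at the centre of its underside.
Things that resemble listed ones, but are neither listed nor needed, are in the scene too. Of the things that look like the rest, the largest one is meant.

How it is judged:
By the outcome, as a careful person would: the job done as asked, in the order asked, and still so for the second after the job is handed in, with the robot touching nothing.
It also fails if it takes over 67 s, if anything falls off the work surface, if the arm or the gripper's body presses on something with over 40 N, if the wrist force passes 120 N, or if a joint passes its speed limit or range.

## Robot

A 6-joint arm with a two-finger parallel gripper is mounted at the origin on the work surface. World frame = base frame: x ahead of the robot, y to its left, z up, the work surface at z = 0. Lengths are in mm, angles in degrees, forces in N, time in s.
With the tool pointing down it reaches from about 300 to 850 mm from the base axis. Payload 4.2 kg.
Tool frame: the origin (TCP) lies at the very end of the fingers, on their centre line; the grasp point (between the pads) lies 19 mm behind it (env.grip_point_offset is the distance from the TCP to the grasp point, in mm); z points along the fingers, y is the line along which they close (so a half turn about z gives the same grasp; the last joint's range is limited). The gripper opens to 91 mm and grips with 3 to 60 N. Pads are 32 mm wide; open, the fingers measure 118 mm over their backs; the gripper's body (76 mm by 178 mm) begins 60 mm behind the grasp point.
Start: joints at [-64.343, 18.312, 89.639, -0, 72.044, -1.146], TCP at [259.287, -513.238, 213.976] pointing down, gripper open.
Joint ranges: [-177.97, 177.97], [-48.28, 115.42], [12.27, 149.76], [-77.06, 257.06], [2.81, 150.46], [-146.56, 146.56]. Speed limits (degrees/s): [147.25, 147.25, 180, 180, 180, 180].

## Interface

Orientations are given as [roll, pitch, yaw] about the fixed x, y, z axes, in that order (R = Rz(yaw) Ry(pitch) Rx(roll)).
In Python, from workcell import env gives the robot as it stands. The module is installed in compiled form; this text tells all that it offers.
- The arm moves only by the tool arm_command, never from a script. Its argument "rows" is a list of rows, each an object with "delta_pos": the shift along the tool's x, y, z in mm, a list of three; "roll": the turn about the tool's z in units of 5 degrees (1.0 is 5 degrees); "jaw": the opening in per cent of the stroke, from 0 (shut) to 100 (fully open). A call has 1 to 20 rows; each row is the pose to reach, as a shift and turn from the pose commanded when the call began, along the tool's axes at that moment; what a row does not reach only later rows make up. A row lasts 1/12 s, in which the tool goes at most 41.7 mm and 7.16 degrees, less where a joint would pass 70% of its speed; a pose out of reach is approached as far as the arm can. A call with a gripper value outside its range is refused whole. The fingers move at their own pace and stop on an object; "squeeze" is the grip in N (left out, the last holds). Time passes only in rows, so rows that repeat a pose let the fingers close. It gives the time, the measured TCP pose, the force, the opening and the grip force at its end, in the units of the state.
- env.state(): the state, without advancing time (a new reading comes with each control period).
- env.grab_frame(name): name is "scene" or "top"; returns a dict with "img" (480x640x3 uint8, blue, green, red), "z_map" (480x640 float32, mm along the optical axis (not along the pixel's ray), 0 where there is no reading), "fov_y" (degrees; the focal length in pixels is half the picture's height over the tangent of half this angle, whatever the lens; pixels are square), "cx", "cy" (the principal point, pixels), "R" (3x3) and "t" (3): a world point X has camera coordinates R X + t. Camera axes: x right, y down, z forward; pixel columns grow to the right and rows downward; lengths in mm; the calibration is good to about 2 mm. A picture is of the moment at which its call begins.
- env.job_done(): hands the job in; it is judged then, once.
The state is a dict: "time_s": time; "qpos": joint angles; "qvel": joint speeds; "effort": joint torques, N m; "ee_pos": TCP position; "ee_rot": TCP orientation; "force": force on the tool from outside, world axes, zero at the start; "torque": the same for the moment, N m; "gripper_width": finger opening in mm; "gripper_force": force on a finger pad.
Only numpy, scipy, OpenCV 4.12 (cv2) and the standard library are available. Lean on these libraries where they do the work, as an engineer would, in place of code of your own. Each camera call takes 0.05 s, during which the arm holds its last target. There are 200 camera calls.

## Working session

There is one attempt and no reset: what is moved stays moved. The work goes in short steps, Python scripts to look and compute and a tool call to move; the robot and the scene stay as the last step left them, time stands still between calls to the robot, and variables do not carry over. Pictures are saved under pics/ and viewed, at most 10 in all, crops included, and the job is handed in when it is done.

Besides the shell and the picture viewer there is one more tool, called after "Emit:" as name(argument=value, ...) on one line, values as JSON. arm_command: Moves the arm, as the interface text tells. Its arguments: {"type":"object","properties":{"rows":{"type":"array"},"squeeze":{"type":"number"}},"required":["rows"]}

```bash
mkdir -p pics; cat > h.py <<'E'
import numpy as np,cv2
from workcell import env
def grab(n):
    f=env.grab_frame(n); f['f']=240/np.tan(np.radians(f['fov_y'])/2); f['R']=np.array(f['R']);f['t']=np.array(f['t']); return f
def cloud(f):
    z=f['z_map'].astype(float); v,u=np.mgrid[:480,:640]
    c=np.stack([(u-f['cx'])/f['f']*z,(v-f['cy'])/f['f']*z,z],-1)
    P=(c-f['t'])@f['R']; P[z<=0]=np.nan; return P
def plane(f,u,v,h):
    d=f['R'].T@np.array([(u-f['cx'])/f['f'],(v-f['cy'])/f['f'],1]); o=-f['R'].T@f['t']
    return o+d*(h-o[2])/d[2]
def proj(f,X):
    c=f['R']@np.array(X)+f['t']; return c[:2]/c[2]*f['f']+[f['cx'],f['cy']]
E
python3 - <<'E'
from h import *
for n in('scene','top'):
    f=grab(n); cv2.imwrite(f'pics/{n}0.png',f['img']); np.savez(n+'0.npz',**f)
    print(n,f['f'],f['cx'],f['cy'],-f['R'].T@f['t'],f['R'].round(3).tolist())
print(env.state())
E
```

```text
scene 477.51008413120275 325.83055323207105 238.05446459554193 [ 971.54437827  621.27634321 1266.1242804 ] [[-0.809, 0.588, -0.008], [0.49, 0.667, -0.562], [-0.325, -0.458, -0.827]]
top 500.8447112202303 319.3212903503018 254.43939970054845 [ 319.16077518  -54.59710022 1552.87554662] [[-0.0, -1.0, -0.01], [-0.991, 0.002, -0.136], [0.136, 0.01, -0.991]]
{'time_s': 0.1, 'qpos': array([-6.43426656e+01,  1.83471844e+01,  8.96984137e+01, -1.53819536e-03,
        7.20440282e+01, -1.14812825e+00]), 'qvel': array([-0.05532244, -0.15998754, -0.25947852,  0.02280997,  0.03833507,
       -0.07407893]), 'effort': array([ 5.05157223e-04, -4.13335562e+01, -2.32510310e+01,  7.28705898e-02,
        4.21651674e-02, -6.64767526e-05]), 'ee_pos': array([ 259.08394122, -512.82431034,  213.21910321]), 'ee_rot': array([-1.79910362e+02, -3.33628757e-04,  2.68059378e+01]), 'force': array([ 0.25633394, -0.72009116, -0.37596068]), 'torque': array([-0.00898035, -0.01956704,  0.03094584]), 'gripper_force': 0.0, 'gripper_width': 91.27362332680873}
```

View pics/scene0.png

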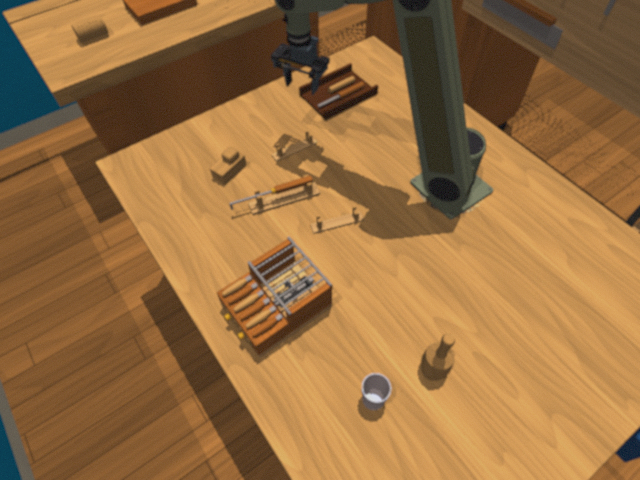

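View pics/top0.png

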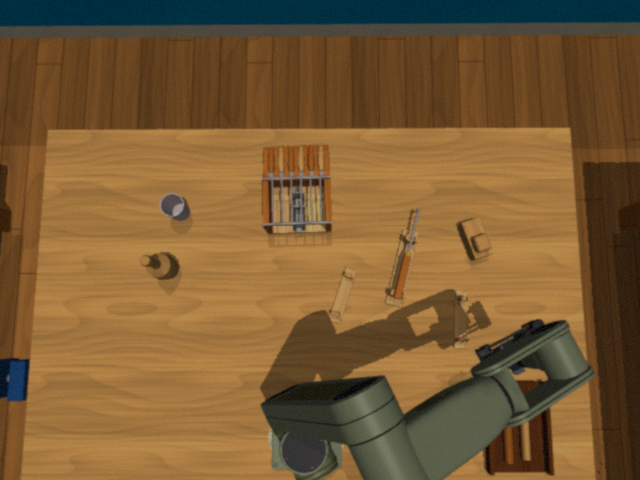

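The scene shows the locker (top view about 297,190), tin (173,206), mallet (160,265) and blank (475,238). There are three rest lookalikes: (403,258), which is longest and holds the rod, (343,293) and (460,320), both smaller and empty. I choose the one at (403,258) and check it in a close crop.

```bash
python3 - <<'E'
from h import *
T=dict(np.load('top0.npz'));S=dict(np.load('scene0.npz'))
a=cv2.resize(T['img'][135:245,255:340],None,fx=4.5,fy=4.5,interpolation=2)
b=cv2.resize(T['img'][200:310,375:435],None,fx=4.5,fy=4.5,interpolation=2)
cv2.imwrite('pics/crop1.png',np.hstack([a,b]))
P=cloud(T)
for n,(u,v) in dict(tin=(173,206),mal=(160,265),blank=(475,238)).items(): print(n,P[v,u])
# rod: points with z 50-80 in region
def show(F,box,zlo,zhi):
    P=cloud(F); u0,u1,v0,v1=box; Q=P[v0:v1,u0:u1].reshape(-1,3); Q=Q[(Q[:,2]>zlo)&(Q[:,2]<zhi)]; return Q
for F,box in((T,(375,435,200,310)),(S,(225,322,170,218))):
    Q=show(F,box,52,90); m=Q[:,:2].mean(0); vv,s,w=np.linalg.svd(Q[:,:2]-m); d=w[0]*np.sign(w[0][0])
    tt=(Q[:,:2]-m)@d; print(len(Q),m,np.degrees(np.arctan2(d[1],d[0])),m+d*tt.min(),m+d*tt.max(),np.percentile(Q[:,2],[5,50,95]))
# locker
for F,box in((T,(255,340,135,245)),(S,(215,335,235,355))):
    for lo,hi in((10,30),(82,100),(120,145)):
        Q=show(F,box,lo,hi); 
        if len(Q)>20: r=cv2.minAreaRect(Q[:,:2].astype(np.float32)); print(lo,len(Q),r,np.median(Q[:,2]))
E
```

```text
tin [687.02199388 423.5586196    9.85249234]
mal [486.07793381 419.09502308 123.26158489]
blank [ 570.97591938 -503.30919119   77.5452029 ]
588 [ 496.38958605 -295.96400172] -14.661605486507446 [ 392.84706397 -268.87427689] [ 668.49884302 -340.99277169] [55.56695511 67.61563048 74.48065968]
523 [ 504.80877508 -291.45957423] -15.874027803784301 [ 399.80567371 -261.60010756] [ 672.00672258 -339.00523218] [53.67655455 64.16573728 71.71201501]
10 1714 ((674.3184204101562, 24.754684448242188), (149.22607421875, 196.24099731445312), 1.7126872539520264) 17.518972592428817
82 1225 ((729.1652221679688, 28.1256103515625), (256.1145935058594, 200.11508178710938), 2.133798837661743) 89.3509703720264
120 1345 ((673.8244018554688, 26.394752502441406), (145.75575256347656, 200.41128540039062), 2.1982946395874023) 133.14513044914284
10 1246 ((733.1295166015625, 33.29472351074219), (260.3534851074219, 198.15505981445312), 1.533294916152954) 17.430283169652856
82 1875 ((734.1195678710938, 30.378036499023438), (254.2515106201172, 203.297607421875), 1.5513263940811157) 89.0090445436872
120 1539 ((678.552001953125, 28.264572143554688), (144.45166015625, 203.99624633789062), 1.656767725944519) 132.4578653369853
```

View pics/crop1.png

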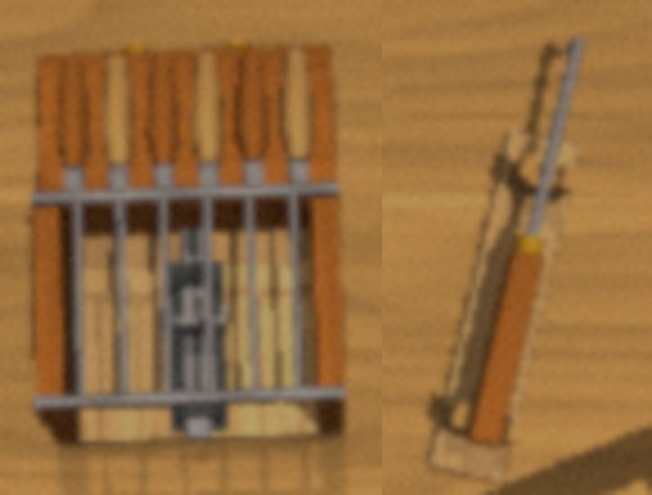

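The close crop confirms the choice: the rod sits in the long rest with its hook end at crop (575,45), and the bolt tab is the bright cross-plate near crop (200,318), at the middle of the bay.

```bash
cat >> h.py <<'E'
def delta(x,y,z,yaw,s=None):
    s=s or env.state(); p=np.array(s['ee_pos']); a=np.radians(s['ee_rot'][2]); d=np.array([x,y,z])-p
    return (np.array([d[0]*np.cos(a)+d[1]*np.sin(a), d[0]*np.sin(a)-d[1]*np.cos(a), -d[2]]).round(1), round((s['ee_rot'][2]-yaw)/5,2))
E
python3 - <<'E'
from h import *
T=dict(np.load('top0.npz'));S=dict(np.load('scene0.npz'))
for n,F,b in(('T',T,(285,312,185,235)),('S',S,(270,325,270,310))):
    P=cloud(F)[b[2]:b[3],b[0]:b[1]]; m=(P[...,2]>60)&(P[...,2]<82); Q=P[m]; vs,us=np.nonzero(m)
    print(n,len(Q))
    for q,u,v in list(zip(Q.round(0),us+b[0],vs+b[2]))[:60]: print(u,v,q.astype(int).tolist(),end=';')
print(plane(T,299.4,205.7,72),delta(478,-288,130,-15.3))
E
```

```text
T 29
304 202 [685, 7, 67];304 203 [680, 7, 74];304 204 [678, 7, 68];297 205 [675, 28, 70];298 205 [673, 25, 77];299 205 [675, 22, 71];300 205 [675, 19, 68];303 205 [673, 9, 77];304 205 [674, 7, 74];293 206 [672, 40, 68];294 206 [672, 37, 70];295 206 [672, 34, 70];296 206 [670, 31, 76];297 206 [672, 28, 69];298 206 [671, 25, 71];299 206 [671, 22, 73];300 206 [671, 19, 71];303 206 [671, 10, 72];304 206 [672, 7, 68];293 207 [669, 40, 70];294 207 [669, 37, 69];295 207 [670, 34, 63];296 207 [669, 31, 68];297 207 [669, 28, 68];298 207 [670, 25, 64];299 207 [669, 22, 67];300 207 [671, 19, 61];303 207 [670, 10, 64];304 207 [670, 7, 63];S 92
286 279 [678, 8, 75];285 280 [681, 6, 69];283 281 [689, 8, 74];288 281 [677, 16, 73];289 281 [673, 15, 68];286 282 [681, 10, 61];287 282 [679, 13, 65];288 282 [678, 17, 70];289 282 [676, 19, 70];285 283 [684, 10, 60];288 283 [679, 18, 67];289 283 [679, 24, 75];290 283 [676, 24, 71];289 284 [678, 21, 63];290 284 [677, 26, 69];291 284 [676, 30, 74];289 285 [679, 23, 63];290 285 [679, 28, 69];291 285 [676, 30, 69];292 285 [674, 32, 70];291 286 [678, 33, 70];
[... 269 characters left out ...]
91 [685, 49, 71];293 291 [683, 50, 71];294 291 [680, 50, 67];295 291 [677, 50, 63];292 292 [687, 51, 70];293 292 [684, 51, 68];295 292 [677, 51, 60];292 293 [687, 51, 65];323 299 [632, 124, 80];324 299 [630, 126, 80];322 300 [636, 126, 81];323 300 [633, 126, 78];324 300 [631, 127, 77];322 301 [638, 128, 81];323 301 [634, 127, 76];324 301 [632, 128, 74];320 302 [644, 127, 80];321 302 [640, 126, 75];322 302 [638, 127, 73];323 302 [633, 126, 65];317 303 [653, 124, 80];319 303 [648, 127, 79];320 303 [644, 126, 72];321 303 [642, 128, 73];322 303 [637, 126, 64];323 303 [634, 126, 61];316 304 [657, 126, 81];[672.10716787  20.59441955  72.        ] (array([ 296.8, -101.9,   83.2]), np.float64(8.42))
```

Emit:
arm_command(rows=[{"delta_pos":[30,-10,5],"roll":1,"jaw":100},{"delta_pos":[65,-22,15],"roll":2.2,"jaw":100},{"delta_pos":[100,-35,25],"roll":3.4,"jaw":100},{"delta_pos":[135,-47,35],"roll":4.6,"jaw":100},{"delta_pos":[170,-59,45],"roll":5.8,"jaw":100},{"delta_pos":[205,-71,55],"roll":7,"jaw":100},{"delta_pos":[240,-83,65],"roll":8,"jaw":100},{"delta_pos":[270,-93,75],"roll":8.42,"jaw":100},{"delta_pos":[290,-100,83],"roll":8.42,"jaw":100},{"delta_pos":[297,-102,83],"roll":8.42,"jaw":100},{"delta_pos":[297,-102,83],"roll":8.42,"jaw":100},{"delta_pos":[297,-102,83],"roll":8.42,"jaw":100}])

```text
time_s: 1.1
ee_pos: [478.2, -288.7, 131.1]
ee_rot: [180.0, 0.0, -15.3]
force: [-1.1, -0.2, -0.2]
gripper_width: 91.1
gripper_force: 0.0
```

```bash
python3 - <<'E'
from h import *
s=env.state(); print(s['time_s'],s['ee_pos'],s['ee_rot'],s['qpos'])
S=grab('scene');T=grab('top')
a=cv2.resize(S['img'][130:230,210:340],None,fx=4,fy=4,interpolation=2); b=cv2.resize(T['img'][195:315,370:440],None,fx=3.34,fy=3.34,interpolation=2)
print(proj(S,s['ee_pos']),proj(T,s['ee_pos']))
h=max(a.shape[0],b.shape[0]); a=np.pad(a,((0,h-a.shape[0]),(0,0),(0,0)));b=np.pad(b,((0,h-b.shape[0]),(0,0),(0,0)))
cv2.imwrite('pics/c2.png',np.hstack([a,b]))
E
```

```text
1.1 [ 478.18849128 -288.66109459  131.08132683] [ 1.79960624e+02  1.24782793e-02 -1.52543726e+01] [-3.22724098e+01  2.05881743e+01  9.89586139e+01 -4.74781802e-02
  6.04536278e+01  7.30053715e+01]
[286.01475106 171.62638585] [406.45632342 267.07498357]
```

View pics/c2.png

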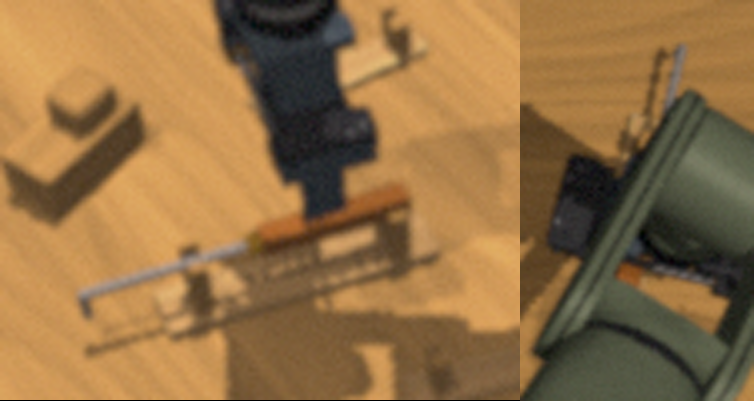

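The fingers straddle the handle (near finger at crop 322,200), with hook tip at (85,310). Descending.

Emit:
arm_command(rows=[{"delta_pos":[0,0,20],"roll":0,"jaw":100},{"delta_pos":[0,0,45],"roll":0,"jaw":100},{"delta_pos":[0,0,68],"roll":0,"jaw":80},{"delta_pos":[0,0,82],"roll":0,"jaw":60},{"delta_pos":[0,0,90],"roll":0,"jaw":50},{"delta_pos":[0,0,90],"roll":0,"jaw":40},{"delta_pos":[0,0,90],"roll":0,"jaw":40}], squeeze=5)

```text
time_s: 1.78
ee_pos: [478.3, -289.2, 41.5]
ee_rot: [180.0, -0.0, -15.4]
force: [0.1, 0.1, 0.3]
gripper_width: 60.7
gripper_force: 0.0
```

```bash
python3 - <<'E'
from h import *
s=env.state(); print(s['time_s'],s['ee_pos'],s['ee_rot'])
S=grab('scene')
cv2.imwrite('pics/c3.png',cv2.resize(S['img'][160:225,225:325],None,fx=8,fy=8,interpolation=2))
E
```

```text
1.7833 [ 478.31609574 -289.19696818   41.46929791] [ 1.79978360e+02 -4.24443224e-02 -1.53634543e+01]
```

View pics/c3.png

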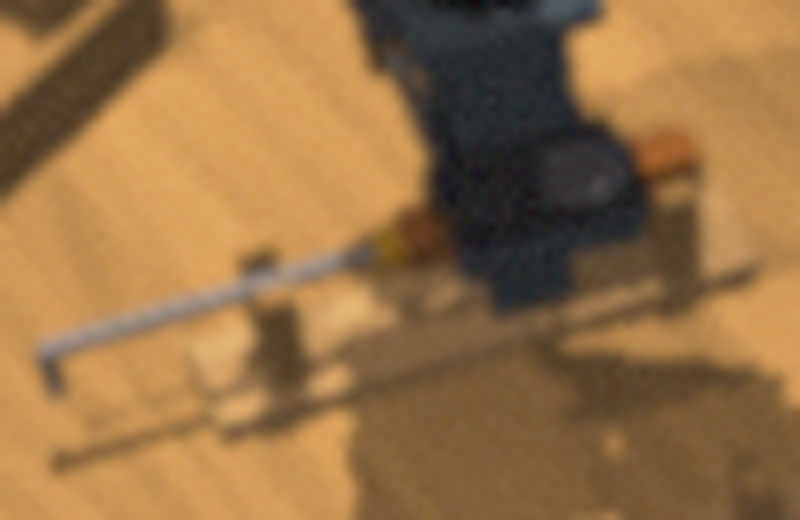

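The gripper body hides the handle around (530,200); the near finger is at (525,290), and the hook hangs free at (55,375). Closing softly and watching the lateral force.

Emit:
arm_command(rows=[{"delta_pos":[0,0,0],"roll":0,"jaw":35},{"delta_pos":[0,0,0],"roll":0,"jaw":30},{"delta_pos":[0,0,0],"roll":0,"jaw":28},{"delta_pos":[0,0,0],"roll":0,"jaw":26},{"delta_pos":[0,0,0],"roll":0,"jaw":24},{"delta_pos":[0,0,0],"roll":0,"jaw":22},{"delta_pos":[0,0,0],"roll":0,"jaw":20},{"delta_pos":[0,0,0],"roll":0,"jaw":20}], squeeze=5)

```text
time_s: 2.5
ee_pos: [478.6, -288.6, 41.3]
ee_rot: [180.0, -0.0, -15.3]
force: [0.1, -1.6, 3.0]
gripper_width: 22.0
gripper_force: 5.0
```

Emit:
arm_command(rows=[{"delta_pos":[0,0,0],"roll":0,"jaw":10},{"delta_pos":[0,0,0],"roll":0,"jaw":10},{"delta_pos":[0,0,0],"roll":0,"jaw":10},{"delta_pos":[0,0,0],"roll":0,"jaw":10}], squeeze=55)

```text
time_s: 2.83
ee_pos: [478.6, -288.6, 41.3]
ee_rot: [180.0, -0.0, -15.3]
force: [-0.9, -1.6, 5.3]
gripper_width: 21.6
gripper_force: 55.0
```

Emit:
arm_command(rows=[{"delta_pos":[0,0,-5],"roll":0,"jaw":10},{"delta_pos":[0,0,-12],"roll":0,"jaw":10},{"delta_pos":[0,0,-24],"roll":0,"jaw":10},{"delta_pos":[0,0,-42],"roll":0,"jaw":10},{"delta_pos":[0,0,-64],"roll":0,"jaw":10},{"delta_pos":[0,0,-86],"roll":0,"jaw":10},{"delta_pos":[0,0,-108],"roll":0,"jaw":10},{"delta_pos":[0,0,-126],"roll":0,"jaw":10},{"delta_pos":[0,0,-136],"roll":0,"jaw":10},{"delta_pos":[0,0,-140],"roll":0,"jaw":10},{"delta_pos":[0,0,-140],"roll":0,"jaw":10},{"delta_pos":[0,0,-140],"roll":0,"jaw":10}])

```text
time_s: 3.83
ee_pos: [477.8, -287.7, 179.9]
ee_rot: [-180.0, 0.1, -15.3]
force: [0.1, 0.5, -2.5]
gripper_width: 21.7
gripper_force: 55.0
```

```bash
python3 - <<'E'
from h import *
s=env.state(); print(s['time_s'],s['ee_pos'],s['ee_rot'],s['force'],s['torque'])
print(delta(375,18,181,1.8))
S=grab('scene')
cv2.imwrite('pics/c4.png',cv2.resize(S['img'][120:220,215:345],None,fx=6,fy=6,interpolation=2))
P=cloud(S)[120:220,200:345].reshape(-1,3)
e=np.radians(-15.3);d=np.array([np.cos(e),np.sin(e)]);n=np.array([-d[1],d[0]]);r=P[:,:2]-s['ee_pos'][:2]
a=r@d;l=r@n
for lo in range(60,200,20):
    m=(a>lo)&(a<lo+20)&(abs(l)<40)&(P[:,2]>165);print(lo,m.sum(),np.median(l[m]),np.median(P[m,2]))
print('end',np.max(a[(abs(l)<40)&(P[:,2]>165)&(a<230)]))
E
```

```text
3.8333 [ 477.77589661 -287.69819467  179.89197806] [-1.79950817e+02  1.18931326e-01 -1.52996329e+01] [ 0.13199607  0.46019004 -2.50878048] [0.06326756 0.05777676 0.01617283]
(array([-179.8, -267.7,   -1.1]), np.float64(-3.42))
60 17 2.991695758159605 199.08733328004303
80 18 2.9413010868013854 198.95107276893773
100 19 3.403901550705024 198.3209105262036
120 18 4.347559933662232 198.29749600733896
140 17 3.751372640940282 197.28331807818358
160 19 3.710593864494595 199.0932143934068
180 34 4.478420003626072 194.88678026582687
end 200.36731674624687
```

View pics/c4.png

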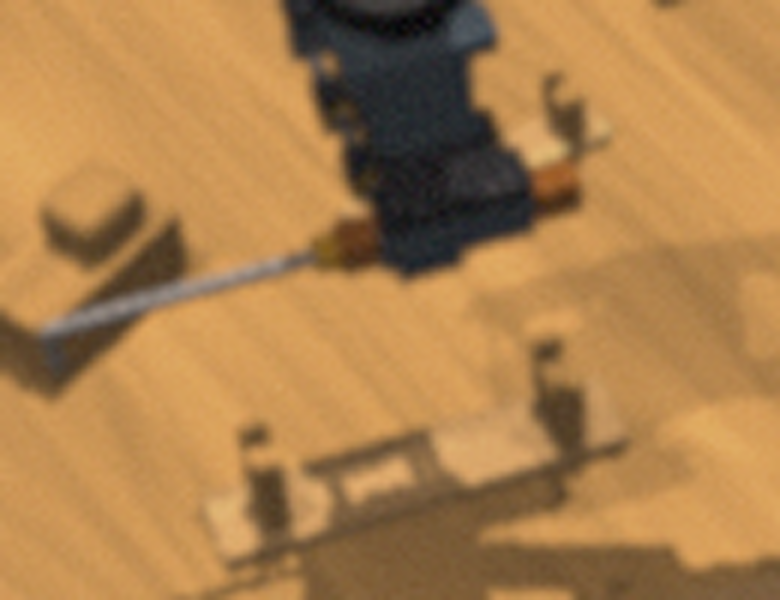

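The rod hangs level and centred in the grip with its hook tip at (50,365), and the rest is empty below. Carrying it to the front of the bay.

Emit:
arm_command(rows=[{"delta_pos":[-6,-8,0],"roll":-0.1,"jaw":10},{"delta_pos":[-17,-25,0],"roll":-0.3,"jaw":10},{"delta_pos":[-34,-50,0],"roll":-0.6,"jaw":10},{"delta_pos":[-52,-76,0],"roll":-1,"jaw":10},{"delta_pos":[-70,-103,0],"roll":-1.35,"jaw":10},{"delta_pos":[-88,-130,0],"roll":-1.7,"jaw":10},{"delta_pos":[-106,-157,0],"roll":-2.05,"jaw":10},{"delta_pos":[-124,-184,0],"roll":-2.4,"jaw":10},{"delta_pos":[-142,-210,0],"roll":-2.75,"jaw":10},{"delta_pos":[-157,-232,0],"roll":-3.05,"jaw":10},{"delta_pos":[-169,-249,0],"roll":-3.25,"jaw":10},{"delta_pos":[-176,-260,0],"roll":-3.38,"jaw":10},{"delta_pos":[-179,-264,0],"roll":-3.42,"jaw":10},{"delta_pos":[-179,-264,0],"roll":-3.42,"jaw":10}])

```text
time_s: 5.05
ee_pos: [374.2, 14.5, 180.5]
ee_rot: [-180.0, 0.1, 1.9]
force: [0.1, 0.2, -1.8]
gripper_width: 21.5
gripper_force: 55.0
```

Emit:
arm_command(rows=[{"delta_pos":[0,0,8],"roll":0,"jaw":10},{"delta_pos":[0,0,24],"roll":0,"jaw":10},{"delta_pos":[0,0,44],"roll":0,"jaw":10},{"delta_pos":[0,0,64],"roll":0,"jaw":10},{"delta_pos":[0,0,78],"roll":0,"jaw":10},{"delta_pos":[0,0,85],"roll":0,"jaw":10},{"delta_pos":[0,0,87],"roll":0,"jaw":10},{"delta_pos":[0,0,87],"roll":0,"jaw":10},{"delta_pos":[0,0,87],"roll":0,"jaw":10}])

```text
time_s: 5.8
ee_pos: [376.1, 13.3, 94.4]
ee_rot: [180.0, -0.1, 1.8]
force: [-0.4, -0.4, -1.7]
gripper_width: 21.8
gripper_force: 55.0
```

```bash
cat > m.py <<'E'
from h import *
import sys
s=env.state(); print(s['time_s'],s['ee_pos'].round(1),s['ee_rot'].round(2),s['force'].round(1))
S=grab('scene');T=grab('top')
a=cv2.resize(S['img'][225:365,205:385],None,fx=2.4,fy=2.4,interpolation=2);b=cv2.resize(T['img'][130:320,245:345],None,fx=3,fy=3,interpolation=2)
h=max(a.shape[0],b.shape[0]);a=np.pad(a,((0,h-a.shape[0]),(0,0),(0,0)));b=np.pad(b,((0,h-b.shape[0]),(0,0),(0,0)))
cv2.imwrite('pics/'+sys.argv[1],np.hstack([a,b]))
for F,n in((S,'S'),(T,'T')):
    P=cloud(F).reshape(-1,3)
    for lo in range(450,600,25):
        m=(P[:,0]>lo)&(P[:,0]<lo+25)&(abs(P[:,1]-22)<40)&(P[:,2]>75)&(P[:,2]<125); 
        if m.sum()>4: print(n,lo,m.sum(),np.median(P[m],0).round(1),P[m,0].max().round(1))
E
python3 m.py c5.png
```

```text
5.8 [376.1  13.3  94.4] [ 1.7999e+02 -7.0000e-02  1.7700e+00] [-0.4 -0.4 -1.7]
S 450 21 [461.6  18.6 114.9] 474.4
S 475 24 [487.6  18.7 114.3] 498.6
S 500 21 [513.2  20.  115.1] 523.6
S 525 25 [537.5  20.9 114.6] 549.4
S 550 26 [566.5  21.6 114. ] 574.2
S 575 7 [575.8  22.7  99. ] 576.5
T 450 26 [463.3  15.6 115.4] 475.0
T 475 25 [486.8  15.7 115.6] 498.6
T 500 20 [511.1  15.9 115.5] 524.9
T 525 20 [538.3  18.7 115.9] 548.1
T 550 22 [560.5  19.  115.9] 572.3
```

View pics/c5.png

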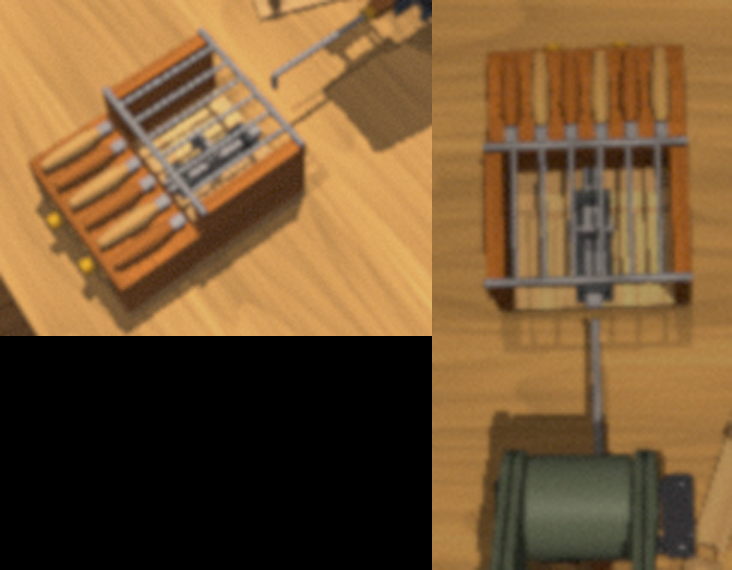

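The rod points straight into the mouth: hook at scene crop (275,80) and top crop (594,320), in line with the bolt at (594,215). Going in under the guard, above the tab.

Emit:
arm_command(rows=[{"delta_pos":[4,0,0],"roll":0,"jaw":10},{"delta_pos":[12,0,0],"roll":0,"jaw":10},{"delta_pos":[22,-1,0],"roll":0,"jaw":10},{"delta_pos":[33,-1,0],"roll":0,"jaw":10},{"delta_pos":[44,-2,0],"roll":0,"jaw":10},{"delta_pos":[56,-2,0],"roll":0,"jaw":10},{"delta_pos":[68,-2,0],"roll":0,"jaw":10},{"delta_pos":[80,-2,0],"roll":0,"jaw":10},{"delta_pos":[92,-2,0],"roll":0,"jaw":10},{"delta_pos":[103,-2,0],"roll":0,"jaw":10},{"delta_pos":[113,-2,0],"roll":0,"jaw":10},{"delta_pos":[122,-2,0],"roll":0,"jaw":10},{"delta_pos":[128,-2,0],"roll":0,"jaw":10},{"delta_pos":[132,-2,0],"roll":0,"jaw":10},{"delta_pos":[132,-2,0],"roll":0,"jaw":10},{"delta_pos":[132,-2,0],"roll":0,"jaw":10}])

```text
time_s: 7.23
ee_pos: [506.9, 19.7, 93.8]
ee_rot: [180.0, 0.0, 1.8]
force: [-0.7, 0.7, -1.9]
gripper_width: 21.9
gripper_force: 55.0
```

```bash
python3 - <<'E'
from h import *
s=env.state(); print(s['time_s'],s['ee_pos'].round(1),s['ee_rot'].round(2),s['force'].round(1))
S=grab('scene');T=grab('top')
a=cv2.resize(S['img'][240:330,240:340],None,fx=5,fy=5,interpolation=2);b=cv2.resize(T['img'][165:255,265:335],None,fx=5,fy=5,interpolation=2)[:,:300]
cv2.imwrite('pics/c6.png',np.hstack([a,b]))
E
```

```text
7.2333 [506.9  19.7  93.8] [1.8e+02 4.0e-02 1.8e+00] [-0.7  0.7 -1.9]
```

View pics/c6.png

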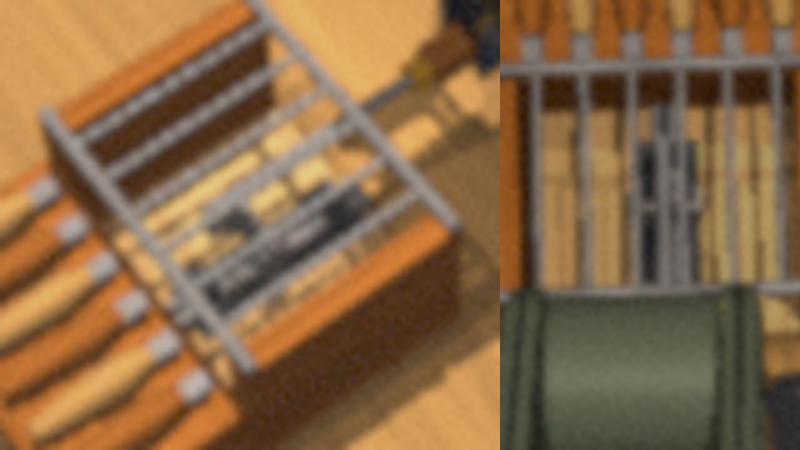

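In the top crop the rod (column about 660, end at row 105) lies centred past the tab (row 205, columns 640–695), and the guard is clear. Lowering the hook behind the tab.

Emit:
arm_command(rows=[{"delta_pos":[0,0,3],"roll":0,"jaw":10},{"delta_pos":[0,0,7],"roll":0,"jaw":10},{"delta_pos":[0,0,12],"roll":0,"jaw":10},{"delta_pos":[0,0,17],"roll":0,"jaw":10},{"delta_pos":[0,0,22],"roll":0,"jaw":10},{"delta_pos":[0,0,26],"roll":0,"jaw":10},{"delta_pos":[0,0,29],"roll":0,"jaw":10},{"delta_pos":[0,0,29],"roll":0,"jaw":10},{"delta_pos":[0,0,29],"roll":0,"jaw":10}])

```text
time_s: 8.08
ee_pos: [507.3, 19.7, 64.7]
ee_rot: [180.0, 0.0, 1.8]
force: [0.2, -0.2, -2.0]
gripper_width: 21.5
gripper_force: 55.0
```

Emit:
arm_command(rows=[{"delta_pos":[-2,0,0],"roll":0,"jaw":10},{"delta_pos":[-4,0,0],"roll":0,"jaw":10},{"delta_pos":[-6,0,0],"roll":0,"jaw":10},{"delta_pos":[-8,0,0],"roll":0,"jaw":10},{"delta_pos":[-10,0,0],"roll":0,"jaw":10},{"delta_pos":[-11,0,0],"roll":0,"jaw":10},{"delta_pos":[-12,0,0],"roll":0,"jaw":10},{"delta_pos":[-12,0,0],"roll":0,"jaw":10}])

```text
time_s: 8.75
ee_pos: [495.0, 19.3, 65.0]
ee_rot: [180.0, 0.0, 1.8]
force: [0.1, 0.1, -1.9]
gripper_width: 21.5
gripper_force: 55.0
```

Emit:
arm_command(rows=[{"delta_pos":[-1.5,0,0],"roll":0,"jaw":10},{"delta_pos":[-3,0,0],"roll":0,"jaw":10},{"delta_pos":[-4.5,0,0],"roll":0,"jaw":10},{"delta_pos":[-6,0,0],"roll":0,"jaw":10},{"delta_pos":[-7.5,0,0],"roll":0,"jaw":10},{"delta_pos":[-9,0,0],"roll":0,"jaw":10},{"delta_pos":[-10.5,0,0],"roll":0,"jaw":10},{"delta_pos":[-12,0,0],"roll":0,"jaw":10},{"delta_pos":[-12,0,0],"roll":0,"jaw":10}])

```text
time_s: 9.5
ee_pos: [484.0, 19.0, 65.1]
ee_rot: [180.0, -0.1, 1.8]
force: [3.6, -0.2, -3.6]
gripper_width: 21.5
gripper_force: 55.0
```

Emit:
arm_command(rows=[{"delta_pos":[-1.5,0,0],"roll":0,"jaw":10},{"delta_pos":[-3,0,0],"roll":0,"jaw":10},{"delta_pos":[-4.5,0,0],"roll":0,"jaw":10},{"delta_pos":[-6,0,0],"roll":0,"jaw":10},{"delta_pos":[-7.5,0,0],"roll":0,"jaw":10},{"delta_pos":[-9,0,0],"roll":0,"jaw":10},{"delta_pos":[-10.5,0,0],"roll":0,"jaw":10},{"delta_pos":[-12,0,0],"roll":0,"jaw":10},{"delta_pos":[-12,0,0],"roll":0,"jaw":10},{"delta_pos":[-12,0,0],"roll":0,"jaw":10}])

```text
time_s: 10.33
ee_pos: [470.9, 18.6, 65.0]
ee_rot: [180.0, 0.0, 1.8]
force: [3.0, 0.6, -2.2]
gripper_width: 22.1
gripper_force: 55.0
```

Emit:
arm_command(rows=[{"delta_pos":[-0.5,0,0],"roll":0,"jaw":10},{"delta_pos":[-1,0,0],"roll":0,"jaw":10},{"delta_pos":[-1.5,0,0],"roll":0,"jaw":10},{"delta_pos":[-2,0,0],"roll":0,"jaw":10}])

```text
time_s: 10.67
ee_pos: [469.5, 18.5, 65.0]
ee_rot: [180.0, -0.0, 1.8]
force: [4.0, 0.0, -2.3]
gripper_width: 21.9
gripper_force: 55.0
```

Emit:
arm_command(rows=[{"delta_pos":[-0.5,0,0],"roll":0,"jaw":10},{"delta_pos":[-1,0,0],"roll":0,"jaw":10},{"delta_pos":[-1.5,0,0],"roll":0,"jaw":10},{"delta_pos":[-2,0,0],"roll":0,"jaw":10}])

```text
time_s: 11.0
ee_pos: [467.3, 18.5, 65.0]
ee_rot: [180.0, -0.0, 1.8]
force: [4.4, 0.5, -2.6]
gripper_width: 21.8
gripper_force: 55.0
```

Emit:
arm_command(rows=[{"delta_pos":[-0.4,0,0],"roll":0,"jaw":10},{"delta_pos":[-0.8,0,0],"roll":0,"jaw":10},{"delta_pos":[-1.2,0,0],"roll":0,"jaw":10}])

```text
time_s: 11.25
ee_pos: [466.1, 18.4, 65.0]
ee_rot: [180.0, -0.0, 1.8]
force: [3.9, -0.1, -1.6]
gripper_width: 21.4
gripper_force: 55.0
```

Emit:
arm_command(rows=[{"delta_pos":[-0.4,0,0],"roll":0,"jaw":10},{"delta_pos":[-0.8,0,0],"roll":0,"jaw":10},{"delta_pos":[-1.2,0,0],"roll":0,"jaw":10}])

```text
time_s: 11.5
ee_pos: [464.9, 18.4, 65.0]
ee_rot: [180.0, -0.0, 1.8]
force: [4.0, -0.4, -1.8]
gripper_width: 21.5
gripper_force: 55.0
```

Emit:
arm_command(rows=[{"delta_pos":[-0.4,0,0],"roll":0,"jaw":10},{"delta_pos":[-0.8,0,0],"roll":0,"jaw":10},{"delta_pos":[-1.2,0,0],"roll":0,"jaw":10}])

```text
time_s: 11.75
ee_pos: [463.7, 18.4, 65.0]
ee_rot: [180.0, -0.0, 1.8]
force: [4.1, 0.1, -1.5]
gripper_width: 21.5
gripper_force: 55.0
```

Emit:
arm_command(rows=[{"delta_pos":[-0.4,0,0],"roll":0,"jaw":10},{"delta_pos":[-0.8,0,0],"roll":0,"jaw":10},{"delta_pos":[-1.2,0,0],"roll":0,"jaw":10}])

```text
time_s: 12.0
ee_pos: [462.5, 18.3, 64.9]
ee_rot: [180.0, -0.0, 1.8]
force: [4.3, -1.1, -2.0]
gripper_width: 21.6
gripper_force: 55.0
```

Emit:
arm_command(rows=[{"delta_pos":[-0.4,0,0],"roll":0,"jaw":10},{"delta_pos":[-0.8,0,0],"roll":0,"jaw":10},{"delta_pos":[-1.2,0,0],"roll":0,"jaw":10}])

```text
time_s: 12.25
ee_pos: [461.2, 18.3, 64.9]
ee_rot: [180.0, -0.0, 1.8]
force: [3.9, 0.8, -1.4]
gripper_width: 22.0
gripper_force: 55.0
```

Emit:
arm_command(rows=[{"delta_pos":[-0.4,0,0],"roll":0,"jaw":10},{"delta_pos":[-0.8,0,0],"roll":0,"jaw":10},{"delta_pos":[-1.2,0,0],"roll":0,"jaw":10}])

```text
time_s: 12.5
ee_pos: [460.0, 18.3, 64.9]
ee_rot: [180.0, -0.0, 1.8]
force: [4.0, -0.8, -1.6]
gripper_width: 21.8
gripper_force: 55.0
```

Emit:
arm_command(rows=[{"delta_pos":[-0.4,0,0],"roll":0,"jaw":10},{"delta_pos":[-0.8,0,0],"roll":0,"jaw":10},{"delta_pos":[-1.2,0,0],"roll":0,"jaw":10}])

```text
time_s: 12.75
ee_pos: [458.9, 18.2, 65.0]
ee_rot: [180.0, -0.0, 1.8]
force: [4.3, 0.4, -0.9]
gripper_width: 21.8
gripper_force: 55.0
```

Emit:
arm_command(rows=[{"delta_pos":[-0.4,0,0],"roll":0,"jaw":10},{"delta_pos":[-0.8,0,0],"roll":0,"jaw":10},{"delta_pos":[-1.2,0,0],"roll":0,"jaw":10}])

```text
time_s: 13.0
ee_pos: [457.6, 18.2, 65.0]
ee_rot: [180.0, -0.0, 1.8]
force: [4.3, 0.2, -1.9]
gripper_width: 22.0
gripper_force: 55.0
```

Emit:
arm_command(rows=[{"delta_pos":[-0.4,0,0],"roll":0,"jaw":10},{"delta_pos":[-0.8,0,0],"roll":0,"jaw":10},{"delta_pos":[-1.2,0,0],"roll":0,"jaw":10}])

```text
time_s: 13.25
ee_pos: [456.4, 18.1, 64.9]
ee_rot: [180.0, -0.0, 1.8]
force: [3.9, 0.5, -1.6]
gripper_width: 21.2
gripper_force: 55.0
```

Emit:
arm_command(rows=[{"delta_pos":[-0.4,0,0],"roll":0,"jaw":10},{"delta_pos":[-0.8,0,0],"roll":0,"jaw":10},{"delta_pos":[-1.2,0,0],"roll":0,"jaw":10}])

```text
time_s: 13.5
ee_pos: [455.3, 18.1, 65.0]
ee_rot: [180.0, -0.0, 1.8]
force: [3.7, 0.2, -2.8]
gripper_width: 21.8
gripper_force: 55.0
```

Emit:
arm_command(rows=[{"delta_pos":[-0.4,0,0],"roll":0,"jaw":10},{"delta_pos":[-0.8,0,0],"roll":0,"jaw":10},{"delta_pos":[-1.2,0,0],"roll":0,"jaw":10}])

```text
time_s: 13.75
ee_pos: [454.0, 18.1, 64.9]
ee_rot: [180.0, -0.0, 1.8]
force: [4.9, 0.7, -1.5]
gripper_width: 21.6
gripper_force: 55.0
```

Emit:
arm_command(rows=[{"delta_pos":[-0.4,0,0],"roll":0,"jaw":10},{"delta_pos":[-0.8,0,0],"roll":0,"jaw":10},{"delta_pos":[-1.2,0,0],"roll":0,"jaw":10}])

```text
time_s: 14.0
ee_pos: [452.8, 18.0, 64.9]
ee_rot: [180.0, -0.0, 1.8]
force: [3.3, -0.4, -1.3]
gripper_width: 21.6
gripper_force: 55.0
```

Emit:
arm_command(rows=[{"delta_pos":[-0.4,0,0],"roll":0,"jaw":10},{"delta_pos":[-0.8,0,0],"roll":0,"jaw":10},{"delta_pos":[-1.2,0,0],"roll":0,"jaw":10}])

```text
time_s: 14.25
ee_pos: [451.6, 18.0, 64.9]
ee_rot: [180.0, -0.0, 1.8]
force: [3.2, 0.0, -1.5]
gripper_width: 21.9
gripper_force: 55.0
```

Emit:
arm_command(rows=[{"delta_pos":[-0.4,0,0],"roll":0,"jaw":10},{"delta_pos":[-0.8,0,0],"roll":0,"jaw":10},{"delta_pos":[-1.2,0,0],"roll":0,"jaw":10}])

```text
time_s: 14.5
ee_pos: [450.5, 17.9, 64.9]
ee_rot: [180.0, -0.0, 1.8]
force: [4.0, 0.3, -1.9]
gripper_width: 21.8
gripper_force: 55.0
```

Emit:
arm_command(rows=[{"delta_pos":[-0.4,0,0],"roll":0,"jaw":10},{"delta_pos":[-0.8,0,0],"roll":0,"jaw":10},{"delta_pos":[-1.2,0,0],"roll":0,"jaw":10}])

```text
time_s: 14.75
ee_pos: [449.2, 17.9, 64.9]
ee_rot: [180.0, -0.0, 1.8]
force: [4.2, 0.4, -1.8]
gripper_width: 21.6
gripper_force: 55.0
```

Emit:
arm_command(rows=[{"delta_pos":[-0.4,0,0],"roll":0,"jaw":10},{"delta_pos":[-0.8,0,0],"roll":0,"jaw":10},{"delta_pos":[-1.2,0,0],"roll":0,"jaw":10}])

```text
time_s: 15.0
ee_pos: [448.0, 17.9, 65.0]
ee_rot: [180.0, -0.0, 1.8]
force: [4.3, -0.1, -2.3]
gripper_width: 21.8
gripper_force: 55.0
```

```bash
python3 - <<'E'
from h import *
S=grab('scene');T=grab('top')
a=cv2.resize(S['img'][240:330,240:340],None,fx=5,fy=5,interpolation=2);b=cv2.resize(T['img'][165:255,265:335],None,fx=5,fy=5,interpolation=2)[:,:300]
cv2.imwrite('pics/c7.png',np.hstack([a,b])); print(env.state()['force'],env.state()['ee_pos'])
E
```

```text
[ 4.26836518  0.01272299 -2.01645744] [448.04023063  17.86997722  64.93919544]
```

View pics/c7.png

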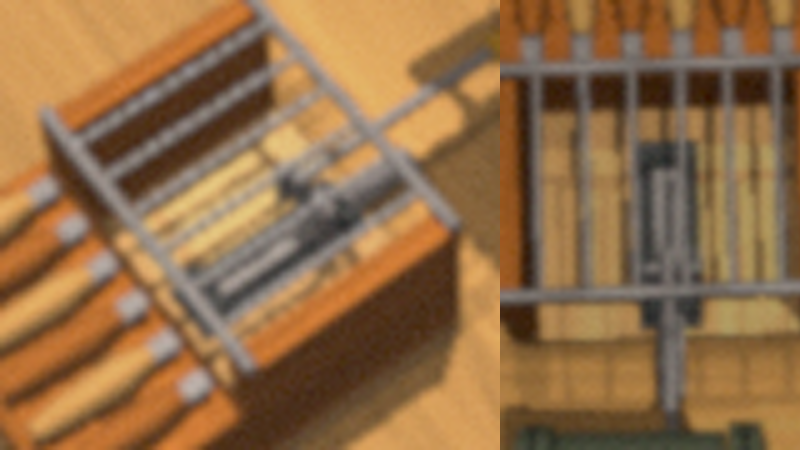

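The tab has been drawn from row 205 to about row 270 in the top crop, with the hook behind it at (665,262), and the rod is centred. The bolt is sliding well but hasn't reached its stop, so I keep pulling.

Emit:
arm_command(rows=[{"delta_pos":[-0.4,0,0],"roll":0,"jaw":10},{"delta_pos":[-0.8,0,0],"roll":0,"jaw":10},{"delta_pos":[-1.2,0,0],"roll":0,"jaw":10}])

```text
time_s: 15.35
ee_pos: [448.0, 17.9, 65.1]
ee_rot: [180.0, -0.1, 1.8]
force: [7.9, 0.8, -4.4]
gripper_width: 21.3
gripper_force: 55.0
```

The stop is reached. Raising the pull gently.

Emit:
arm_command(rows=[{"delta_pos":[-0.3,0,0],"roll":0,"jaw":10},{"delta_pos":[-0.6,0,0],"roll":0,"jaw":10},{"delta_pos":[-0.6,0,0],"roll":0,"jaw":10}])

```text
time_s: 15.6
ee_pos: [448.0, 17.8, 65.1]
ee_rot: [180.0, -0.2, 1.8]
force: [9.2, 0.0, -5.2]
gripper_width: 21.8
gripper_force: 55.0
```

Emit:
arm_command(rows=[{"delta_pos":[-0.4,0,0],"roll":0,"jaw":10},{"delta_pos":[-0.7,0,0],"roll":0,"jaw":10},{"delta_pos":[-1,0,0],"roll":0,"jaw":10},{"delta_pos":[-1,0,0],"roll":0,"jaw":10}])

```text
time_s: 15.93
ee_pos: [448.0, 17.8, 65.1]
ee_rot: [180.0, -0.3, 1.8]
force: [10.8, -0.1, -7.0]
gripper_width: 22.2
gripper_force: 55.0
```

Emit:
arm_command(rows=[{"delta_pos":[-0.3,0,0],"roll":0,"jaw":10},{"delta_pos":[-0.5,0,0],"roll":0,"jaw":10},{"delta_pos":[-0.5,0,0],"roll":0,"jaw":10},{"delta_pos":[-0.5,0,0],"roll":0,"jaw":10},{"delta_pos":[-0.5,0,0],"roll":0,"jaw":10}])

```text
time_s: 16.35
ee_pos: [448.0, 17.8, 65.2]
ee_rot: [180.0, -0.4, 1.8]
force: [12.7, 0.8, -6.8]
gripper_width: 21.3
gripper_force: 55.0
```

Emit:
arm_command(rows=[{"delta_pos":[0,0,0],"roll":0,"jaw":10},{"delta_pos":[0,0,0],"roll":0,"jaw":10},{"delta_pos":[0,0,0],"roll":0,"jaw":10},{"delta_pos":[0,0,0],"roll":0,"jaw":10},{"delta_pos":[0,0,0],"roll":0,"jaw":10},{"delta_pos":[0,0,0],"roll":0,"jaw":10},{"delta_pos":[0,0,0],"roll":0,"jaw":10},{"delta_pos":[0,0,0],"roll":0,"jaw":10},{"delta_pos":[0,0,0],"roll":0,"jaw":10},{"delta_pos":[0,0,0],"roll":0,"jaw":10},{"delta_pos":[0,0,0],"roll":0,"jaw":10},{"delta_pos":[0,0,0],"roll":0,"jaw":10},{"delta_pos":[0,0,0],"roll":0,"jaw":10},{"delta_pos":[0,0,0],"roll":0,"jaw":10},{"delta_pos":[0,0,0],"roll":0,"jaw":10},{"delta_pos":[0,0,0],"roll":0,"jaw":10},{"delta_pos":[0,0,0],"roll":0,"jaw":10},{"delta_pos":[0,0,0],"roll":0,"jaw":10}])

```text
time_s: 17.85
ee_pos: [448.0, 17.8, 65.2]
ee_rot: [180.0, -0.4, 1.8]
force: [13.8, 0.4, -7.6]
gripper_width: 21.7
gripper_force: 55.0
```

The force is slightly high; trimming down and holding once more for safety.

Emit:
arm_command(rows=[{"delta_pos":[0.4,0,0],"roll":0,"jaw":10},{"delta_pos":[0.4,0,0],"roll":0,"jaw":10},{"delta_pos":[0.4,0,0],"roll":0,"jaw":10},{"delta_pos":[0.4,0,0],"roll":0,"jaw":10}])

```text
time_s: 18.18
ee_pos: [448.0, 17.9, 65.1]
ee_rot: [180.0, -0.3, 1.8]
force: [10.7, 0.1, -6.4]
gripper_width: 21.6
gripper_force: 55.0
```

Emit:
arm_command(rows=[{"delta_pos":[0,0,0],"roll":0,"jaw":10},{"delta_pos":[0,0,0],"roll":0,"jaw":10},{"delta_pos":[0,0,0],"roll":0,"jaw":10},{"delta_pos":[0,0,0],"roll":0,"jaw":10},{"delta_pos":[0,0,0],"roll":0,"jaw":10},{"delta_pos":[0,0,0],"roll":0,"jaw":10},{"delta_pos":[0,0,0],"roll":0,"jaw":10},{"delta_pos":[0,0,0],"roll":0,"jaw":10},{"delta_pos":[0,0,0],"roll":0,"jaw":10},{"delta_pos":[0,0,0],"roll":0,"jaw":10},{"delta_pos":[0,0,0],"roll":0,"jaw":10},{"delta_pos":[0,0,0],"roll":0,"jaw":10},{"delta_pos":[0,0,0],"roll":0,"jaw":10},{"delta_pos":[0,0,0],"roll":0,"jaw":10},{"delta_pos":[0,0,0],"roll":0,"jaw":10},{"delta_pos":[0,0,0],"roll":0,"jaw":10}])

```text
time_s: 19.52
ee_pos: [448.0, 17.9, 65.2]
ee_rot: [180.0, -0.3, 1.8]
force: [11.0, 0.4, -6.1]
gripper_width: 21.7
gripper_force: 55.0
```

Emit:
arm_command(rows=[{"delta_pos":[-0.2,0,0],"roll":0,"jaw":10},{"delta_pos":[-0.2,0,0],"roll":0,"jaw":10},{"delta_pos":[-0.2,0,0],"roll":0,"jaw":10},{"delta_pos":[-0.2,0,0],"roll":0,"jaw":10},{"delta_pos":[-0.2,0,0],"roll":0,"jaw":10},{"delta_pos":[-0.2,0,0],"roll":0,"jaw":10},{"delta_pos":[-0.2,0,0],"roll":0,"jaw":10},{"delta_pos":[-0.2,0,0],"roll":0,"jaw":10},{"delta_pos":[-0.2,0,0],"roll":0,"jaw":10},{"delta_pos":[-0.2,0,0],"roll":0,"jaw":10},{"delta_pos":[-0.2,0,0],"roll":0,"jaw":10},{"delta_pos":[-0.2,0,0],"roll":0,"jaw":10},{"delta_pos":[-0.2,0,0],"roll":0,"jaw":10},{"delta_pos":[-0.2,0,0],"roll":0,"jaw":10},{"delta_pos":[-0.2,0,0],"roll":0,"jaw":10},{"delta_pos":[-0.2,0,0],"roll":0,"jaw":10}])

```text
time_s: 20.85
ee_pos: [448.0, 17.9, 65.2]
ee_rot: [180.0, -0.3, 1.8]
force: [12.3, 0.8, -7.0]
gripper_width: 21.7
gripper_force: 55.0
```

Emit:
arm_command(rows=[{"delta_pos":[2,0,0],"roll":0,"jaw":10},{"delta_pos":[4,0,0],"roll":0,"jaw":10},{"delta_pos":[7,0,0],"roll":0,"jaw":10},{"delta_pos":[10,0,0],"roll":0,"jaw":10},{"delta_pos":[14,0,0],"roll":0,"jaw":10},{"delta_pos":[17,0,0],"roll":0,"jaw":10},{"delta_pos":[18,0,0],"roll":0,"jaw":10},{"delta_pos":[18,0,0],"roll":0,"jaw":10}])

```text
time_s: 21.52
ee_pos: [463.0, 18.3, 64.8]
ee_rot: [180.0, 0.0, 1.8]
force: [0.3, 0.9, -2.1]
gripper_width: 21.4
gripper_force: 55.0
```

The hook is off the tab. Raising it, then withdrawing.

Emit:
arm_command(rows=[{"delta_pos":[0,0,-3],"roll":0,"jaw":10},{"delta_pos":[0,0,-8],"roll":0,"jaw":10},{"delta_pos":[0,0,-14],"roll":0,"jaw":10},{"delta_pos":[0,0,-20],"roll":0,"jaw":10},{"delta_pos":[0,0,-25],"roll":0,"jaw":10},{"delta_pos":[0,0,-28.5],"roll":0,"jaw":10},{"delta_pos":[0,0,-29],"roll":0,"jaw":10},{"delta_pos":[0,0,-29],"roll":0,"jaw":10}])

```text
time_s: 22.18
ee_pos: [463.1, 18.3, 94.3]
ee_rot: [180.0, -0.0, 1.8]
force: [-0.2, -0.4, -3.0]
gripper_width: 21.6
gripper_force: 55.0
```

```bash
python3 - <<'E'
from h import *
s=env.state(); print(s['ee_pos'],s['force'])
S=grab('scene');P=cloud(S).reshape(-1,3)
for lo in range(540,602,10):
    m=(P[:,0]>lo)&(P[:,0]<lo+10)&(abs(P[:,1]-25)<30)&(P[:,2]>75)&(P[:,2]<127); print(lo,m.sum(),np.median(P[m],0).round(1))
E
```

```text
[463.11472779  18.34276651  94.32821341] [-0.19926779 -0.44536668 -2.97616237]
540 7 [545.2  22.7 113.6]
550 10 [554.   24.  114.4]
560 9 [564.8  24.4 115.8]
570 9 [574.1  24.6 115.2]
580 9 [585.9  24.4 112.8]
590 8 [595.6  25.8 115.9]
600 2 [605.   25.1 116.1]
```

Emit:
arm_command(rows=[{"delta_pos":[-3,0,0],"roll":0,"jaw":10},{"delta_pos":[-10,0,0],"roll":0,"jaw":10},{"delta_pos":[-20,0,0],"roll":0,"jaw":10},{"delta_pos":[-31,0,0],"roll":0,"jaw":10},{"delta_pos":[-42,0,0],"roll":0,"jaw":10},{"delta_pos":[-54,0,0],"roll":0,"jaw":10},{"delta_pos":[-66,0,0],"roll":0,"jaw":10},{"delta_pos":[-77,0,0],"roll":0,"jaw":10},{"delta_pos":[-85,0,0],"roll":0,"jaw":10},{"delta_pos":[-90,0,0],"roll":0,"jaw":10},{"delta_pos":[-90,0,0],"roll":0,"jaw":10}])

```text
time_s: 23.15
ee_pos: [371.8, 15.5, 94.0]
ee_rot: [180.0, 0.0, 1.8]
force: [0.9, 0.2, -2.1]
gripper_width: 21.7
gripper_force: 55.0
```

Emit:
arm_command(rows=[{"delta_pos":[0,0,-6],"roll":0,"jaw":10},{"delta_pos":[0,0,-20],"roll":0,"jaw":10},{"delta_pos":[0,0,-38],"roll":0,"jaw":10},{"delta_pos":[0,0,-58],"roll":0,"jaw":10},{"delta_pos":[0,0,-74],"roll":0,"jaw":10},{"delta_pos":[0,0,-84],"roll":0,"jaw":10},{"delta_pos":[0,0,-87],"roll":0,"jaw":10},{"delta_pos":[0,0,-87],"roll":0,"jaw":10}])

```text
time_s: 23.82
ee_pos: [374.2, 15.5, 181.9]
ee_rot: [180.0, -0.2, 1.8]
force: [0.4, 0.1, -3.2]
gripper_width: 22.1
gripper_force: 55.0
```

```bash
python3 - <<'E'
from h import *
s=env.state(); print(s['ee_pos'],s['ee_rot'],s['qpos'].round(1))
print(delta(478.6,-288.6,181,-15.3))
E
```

```text
[374.15515309  15.53966871 181.89698477] [ 1.79992185e+02 -1.59281666e-01  1.80409655e+00] [  0.6   1.4 116.   -0.   62.4  88.8]
(array([ 94.8, 307.3,   0.9]), np.float64(3.42))
```

Emit:
arm_command(rows=[{"delta_pos":[3,9,0],"roll":0.1,"jaw":10},{"delta_pos":[9,28,0],"roll":0.3,"jaw":10},{"delta_pos":[18,58,0],"roll":0.6,"jaw":10},{"delta_pos":[27,88,0],"roll":1,"jaw":10},{"delta_pos":[37,120,0],"roll":1.35,"jaw":10},{"delta_pos":[47,152,0],"roll":1.7,"jaw":10},{"delta_pos":[57,184,0],"roll":2.05,"jaw":10},{"delta_pos":[66,215,0],"roll":2.4,"jaw":10},{"delta_pos":[75,244,0],"roll":2.75,"jaw":10},{"delta_pos":[83,270,0],"roll":3.05,"jaw":10},{"delta_pos":[90,291,0],"roll":3.25,"jaw":10},{"delta_pos":[93.5,303,0],"roll":3.38,"jaw":10},{"delta_pos":[94.8,307.3,0],"roll":3.42,"jaw":10},{"delta_pos":[94.8,307.3,0],"roll":3.42,"jaw":10},{"delta_pos":[94.8,307.3,0],"roll":3.42,"jaw":10},{"delta_pos":[94.8,307.3,0],"roll":3.42,"jaw":10}])

```text
time_s: 25.15
ee_pos: [476.9, -287.4, 180.8]
ee_rot: [-180.0, 0.1, -15.2]
force: [-0.5, -0.6, -1.8]
gripper_width: 22.0
gripper_force: 55.0
```

```bash
python3 - <<'E'
from h import *
s=env.state(); print(s['ee_pos'],s['ee_rot'])
print(delta(478.6,-288.6,90,-15.3))
S=grab('scene');P=cloud(S)[120:220,200:345].reshape(-1,3)
e=np.radians(-15.3);d=np.array([np.cos(e),np.sin(e)]);n=np.array([-d[1],d[0]]);r=P[:,:2]-s['ee_pos'][:2]
a=r@d;l=r@n
for lo in range(60,200,20):
    m=(a>lo)&(a<lo+20)&(abs(l)<40)&(P[:,2]>165);print(lo,m.sum(),np.median(l[m]).round(1),np.median(P[m,2]).round(1))
print('end',np.max(a[(abs(l)<40)&(P[:,2]>165)&(a<230)]))
E
```

```text
[ 476.86478962 -287.39912345  180.80423507] [-1.79963349e+02  6.12526382e-02 -1.52384063e+01]
(array([ 2. ,  0.7, 90.8]), np.float64(0.01))
60 19 3.8 198.8
80 18 2.7 198.2
100 17 2.7 199.7
120 18 4.7 199.3
140 18 4.4 199.6
160 19 4.1 200.6
180 34 3.7 194.2
end 200.3251498798864
```

The rod hasn't shifted in the grip. Lowering to just above the notches.

Emit:
arm_command(rows=[{"delta_pos":[0,0,8],"roll":0,"jaw":10},{"delta_pos":[0.5,0,24],"roll":0,"jaw":10},{"delta_pos":[1,0.3,44],"roll":0,"jaw":10},{"delta_pos":[1.5,0.5,64],"roll":0,"jaw":10},{"delta_pos":[2,0.7,80],"roll":0,"jaw":10},{"delta_pos":[2,0.7,89],"roll":0,"jaw":10},{"delta_pos":[2,0.7,91],"roll":0,"jaw":10},{"delta_pos":[2,0.7,91],"roll":0,"jaw":10},{"delta_pos":[2,0.7,91],"roll":0,"jaw":10},{"delta_pos":[2,0.7,91],"roll":0,"jaw":10}])

```text
time_s: 26.03
ee_pos: [479.9, -290.2, 91.1]
ee_rot: [180.0, -0.1, -15.3]
force: [-0.5, 0.5, -2.3]
gripper_width: 21.8
gripper_force: 55.0
```

```bash
python3 - <<'E'
from h import *
s=env.state(); print(s['ee_pos'],s['ee_rot']); print(delta(478.6,-288.6,42,-15.3))
E
```

```text
[ 479.92951447 -290.21042593   91.14239057] [ 1.79955283e+02 -1.37744242e-01 -1.52873477e+01]
(array([-1.7, -1.2, 49.1]), np.float64(0.0))
```

Emit:
arm_command(rows=[{"delta_pos":[-1,-0.6,4],"roll":0,"jaw":10},{"delta_pos":[-1,-0.6,10],"roll":0,"jaw":10},{"delta_pos":[-1,-0.6,15],"roll":0,"jaw":10},{"delta_pos":[-1,-0.6,18],"roll":0,"jaw":10},{"delta_pos":[-1,-0.6,18],"roll":0,"jaw":10},{"delta_pos":[-1,-0.6,18],"roll":0,"jaw":10}])

```text
time_s: 26.53
ee_pos: [478.2, -288.9, 71.6]
ee_rot: [-180.0, 0.0, -15.3]
force: [0.2, 0.1, -3.3]
gripper_width: 21.5
gripper_force: 55.0
```

Emit:
arm_command(rows=[{"delta_pos":[0,0,4],"roll":0,"jaw":10},{"delta_pos":[0,0,9],"roll":0,"jaw":10},{"delta_pos":[0,0,14],"roll":0,"jaw":10},{"delta_pos":[0,0,19],"roll":0,"jaw":10},{"delta_pos":[0,0,23],"roll":0,"jaw":10},{"delta_pos":[0,0,26],"roll":0,"jaw":10},{"delta_pos":[0,0,28],"roll":0,"jaw":10},{"delta_pos":[0,0,28],"roll":0,"jaw":10},{"delta_pos":[0,0,28],"roll":0,"jaw":10}])

```text
time_s: 27.28
ee_pos: [478.4, -289.0, 43.9]
ee_rot: [180.0, -0.0, -15.3]
force: [0.3, -0.5, -1.9]
gripper_width: 21.6
gripper_force: 55.0
```

Emit:
arm_command(rows=[{"delta_pos":[0,0,1],"roll":0,"jaw":10},{"delta_pos":[0,0,2],"roll":0,"jaw":10},{"delta_pos":[0,0,2.5],"roll":0,"jaw":10},{"delta_pos":[0,0,2.5],"roll":0,"jaw":10}])

```text
time_s: 27.62
ee_pos: [478.4, -289.0, 41.5]
ee_rot: [180.0, -0.0, -15.3]
force: [-0.8, 0.3, -2.8]
gripper_width: 21.7
gripper_force: 55.0
```

Emit:
arm_command(rows=[{"delta_pos":[0,0,0.5],"roll":0,"jaw":10},{"delta_pos":[0,0,0.8],"roll":0,"jaw":10},{"delta_pos":[0,0,0.8],"roll":0,"jaw":10}])

```text
time_s: 27.87
ee_pos: [478.5, -289.1, 41.4]
ee_rot: [180.0, -0.0, -15.3]
force: [-2.1, 0.8, 4.6]
gripper_width: 21.6
gripper_force: 55.0
```

The rod is seated, with the notches pushing back. Easing off the grip, then opening partway.

Emit:
arm_command(rows=[{"delta_pos":[0,0,0],"roll":0,"jaw":10},{"delta_pos":[0,0,0],"roll":0,"jaw":10},{"delta_pos":[0,0,0],"roll":0,"jaw":10}], squeeze=5)

```text
time_s: 28.12
ee_pos: [478.5, -289.1, 41.3]
ee_rot: [180.0, -0.0, -15.3]
force: [-1.5, 1.0, 5.2]
gripper_width: 22.3
gripper_force: 5.0
```

Emit:
arm_command(rows=[{"delta_pos":[0,0,0],"roll":0,"jaw":26},{"delta_pos":[0,0,0],"roll":0,"jaw":30},{"delta_pos":[0,0,0],"roll":0,"jaw":40},{"delta_pos":[0,0,0],"roll":0,"jaw":60},{"delta_pos":[0,0,0],"roll":0,"jaw":80},{"delta_pos":[0,0,0],"roll":0,"jaw":80},{"delta_pos":[0,0,0],"roll":0,"jaw":80}])

```text
time_s: 28.7
ee_pos: [478.4, -289.0, 40.6]
ee_rot: [180.0, -0.0, -15.3]
force: [-0.1, -0.2, 0.1]
gripper_width: 58.0
gripper_force: 0.0
```

Emit:
arm_command(rows=[{"delta_pos":[0,0,-5],"roll":0,"jaw":80},{"delta_pos":[0,0,-18],"roll":0,"jaw":80},{"delta_pos":[0,0,-38],"roll":0,"jaw":80},{"delta_pos":[0,0,-62],"roll":0,"jaw":80},{"delta_pos":[0,0,-90],"roll":0,"jaw":80},{"delta_pos":[0,0,-120],"roll":0,"jaw":80},{"delta_pos":[0,0,-145],"roll":0,"jaw":80},{"delta_pos":[0,0,-160],"roll":0,"jaw":80},{"delta_pos":[0,0,-165],"roll":0,"jaw":80},{"delta_pos":[0,0,-165],"roll":0,"jaw":80}])

```text
time_s: 29.53
ee_pos: [478.9, -289.4, 207.2]
ee_rot: [179.9, -0.2, -15.3]
force: [-0.0, 0.1, -0.2]
gripper_width: 73.0
gripper_force: 0.0
```

```bash
python3 - <<'E'
from h import *
S=grab('scene'); T=grab('top')
a=cv2.resize(S['img'][150:345,205:345],None,fx=3,fy=3,interpolation=2);b=cv2.resize(T['img'][140:320,250:330],None,fx=3,fy=3,interpolation=2)
b=np.pad(b,((0,a.shape[0]-b.shape[0]),(0,0),(0,0)))
cv2.imwrite('pics/c8.png',np.hstack([a,b]))
e=np.radians(-15.3);d=np.array([np.cos(e),np.sin(e)]);n=np.array([-d[1],d[0]])
for F in (dict(np.load('scene0.npz')),S):
    P=cloud(F)[165:225,215:330].reshape(-1,3); r=P[:,:2]-[478,-288.5];A=r@d;l=r@n
    k=(abs(l)<20)&(P[:,2]>40)&(P[:,2]<90)
    for lo in (-80,-60,50,70,120,150,170):
        m=k&(A>lo)&(A<lo+20)&(P[:,2]>55);print(lo,m.sum(),np.median(l[m]).round(1),np.percentile(P[m,2],80).round(1),end=' | ')
    print(A[k&(P[:,2]>58)].min(),A[k&(P[:,2]>40)].max())
s=env.state();print(s['time_s'],s['ee_pos'],s['force'])
E
```

```text
-80 58 5.2 69.3 | -60 43 4.0 70.2 | 50 23 2.7 66.9 | 70 15 2.8 63.4 | 120 13 3.9 62.8 | 150 14 2.6 63.6 | 170 16 1.8 63.1 | -82.58938030973103 200.4472404008223
-80 52 8.0 69.5 | -60 51 8.4 70.4 | 50 25 5.7 67.5 | 70 16 4.6 63.1 | 120 14 3.6 63.2 | 150 14 3.0 62.6 | 170 14 4.0 63.9 | -81.13034949354522 200.515278946489
29.6333 [ 477.78098966 -288.63112709  204.67628348] [ 0.44468129  0.83612873 -0.88097834]
```

View pics/c8.png

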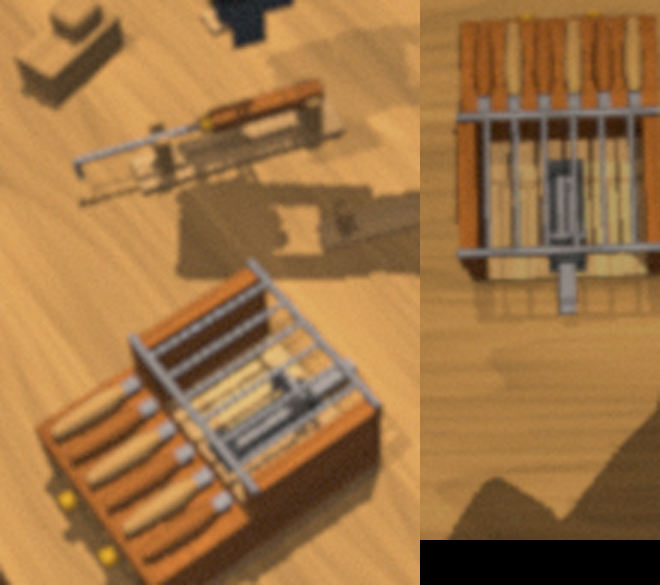

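The rod lies in both notches at (75–325, 85–165) with its hook down at (78,172). The tab stays drawn near the mouth at (295,385) and the bystanders are untouched. Handing in.

```bash
python3 -c "
from workcell import env
print(env.job_done())"
```

```text
the job is handed in; nothing more can be done
None
```

I drew the bolt back to its stop and held it there at about 12 N for more than a second, with the highest pull I read 13.8 N. The rod is back in both notches of its rest, hook down, the bolt is still drawn, and the job is handed in.

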